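# Cock the relay tap tester and load its nest

### The arm

A 6-joint arm with a two-finger parallel gripper is mounted at the origin on a cart in front of the work surface, level with it; the furniture and walls round the work are solid. World frame = base frame: x ahead of the robot, y to its left, z up, the work surface at z = 0. Lengths are in m, angles in rad, forces in N, time in s.
With the tool pointing down it reaches from about 0.35 to 0.775 m from the base axis. Payload 5.5 kg.
Tool frame: the origin (TCP) lies midway between the tips of the shut fingers; the grasp point (between the pads) lies grip_point_offset behind it (grip_point_offset is the distance from the TCP to the grasp point, in m); z points along the fingers, y is the line along which they close (so a half turn about z gives the same grasp; the last joint's range is limited). The gripper opens to 85 mm and grips with 20 to 120 N. Pads are 22 mm wide; open, the fingers measure 114 mm over their backs; the gripper's body (76 mm by 85 mm) begins 54 mm behind the grasp point. The pads swing forward as they close: fully open they stand 13 mm farther back than shut.
Start: joints at [-1.463, 0.313, 0.046, 1.304, 0, 1.431], TCP at [0.141, -0.557, 0.231] pointing down, gripper open.
Joint ranges: [-2.76, 2.76], [-0.86, 1.69], [-1.03, 1.26], [-2.2, 2.34], [-1.47, 1.5], [-3.14, 3.14]. Speed limits (rad/s): [2.57, 2.57, 3.14, 3.14, 3.14, 3.14].

### API

Orientations are given as a 3x3 rotation matrix whose columns are the frame's x, y, z axes.
In Python, from bench import get_obs, camera, close_job, grip_point_offset gives the robot as it stands. The module is installed in compiled form; this text tells all that it offers.
- The arm moves only by the shell command python3 -m jog 'ROWS' [OPENING] [FORCE]. ROWS is JSON, a list that holds one entry, the list of rows, each a list of 4 numbers: the shift along the tool's x, y, z in cm, then the turn about the tool's z in rad. In form: [[[tx, ty, tz, yaw], ...]]. A call has 1 to 5 rows; each row is the pose to reach, as a shift and turn from the pose commanded when the call began, along the tool's axes at that moment; what a row does not reach only later rows make up. A row lasts 1/10 s, in which the tool goes at most 50 mm and 8.59 degrees, less where a joint would pass 70% of its speed; a pose out of reach is approached as far as the arm can. A call with a gripper value outside its range is refused whole. OPENING is the opening, from 0 (shut) to 1 (fully open), set as the call begins (- or left out, the last holds). The fingers move at their own pace and stop on an object; FORCE is the grip in N (left out, the last holds). Time passes only in rows, so rows that repeat a pose let the fingers close. It gives the time, the measured TCP pose, the force, the opening and the grip force at its end, in the units of the state.
- get_obs(): the state, without advancing time (a new reading comes with each control period).
- camera(name): name is "scene" or "top" or "wrist"; returns a dict with "pixels" (400x640x3 uint8, red, green, blue), "fx", "fy", "cx", "cy" (pixels), "extrinsics" (4x4, takes a point from camera to world coordinates). Camera axes: x right, y down, z forward; pixel columns grow to the right and rows downward; lengths in m; the calibration is good to about 2 mm. A picture is of the moment at which its call begins. There is no depth.
- close_job(): hands the job in; it is judged then, once.
The state is a dict: "clock": time; "joint_positions": joint angles; "qd": joint speeds; "joint_torque": joint torques, N m; "eef_pos": TCP position; "tool_rot": TCP orientation; "wrist_force": force on the tool from outside, world axes, zero at the start; "torque": the same for the moment, N m; "width": finger opening in m; "grip_force": force on a finger pad.
Only numpy, scipy, OpenCV 4.12 (cv2) and the standard library are available. Lean on these libraries where they do the work, as an engineer would, in place of code of your own. Each camera call takes 0.05 s, during which the arm holds its last target. There are 200 camera calls.

### The job

Get the tap tester ready for a knock test: draw its sprung striker arm back by the black knob until the hook catches it, then ease it onto the hook so that it stays cocked by itself. Feel for it: never let the arm fly or drop hard onto the hook, do not haul it hard into the buffer behind the hook, and keep off the light trigger. Then stand the orange relay upright, fully down in the black nest that the striker has uncovered, and leave the other things where they lie.

Things in the scene. Friction and masses are not known exactly. Their poses are not given: they have to be found in the camera images.
- tester: tap tester fixed to the mat: a grey base plate 205 x 262 mm, 16 mm high, with a light metal striker arm on an upright pivot. Origin on the pivot axis at the mat's height, z up; the plate reaches from -170 to +35 mm along its x and from -127 to +135 mm along its y. Apart from the knob nothing on it is higher than 64 mm.
- striker (a joint): angle of the striker arm about the pivot, rad, anticlockwise from above: 0 at rest, grows as it is drawn back. In the tester's frame the arm's bearing from x is 2.443 + angle. A spring always pulls it back to 0: about 2.7 N at the knob at rest, 4.5 to 5.5 N at the catch; let go, it flies or jars (keep it under 1 rad/s forwards). A pin under it, 100 mm from the pivot, is what hook and buffer stop.
- catch_slot (a point): middle of the curved slot on which the catch is clamped, anew each time: it holds the arm somewhere between 0.85 and 1.3 rad (not given). Its hook's sloping nose adds up to 1.5 N at the knob over the last 0.13 rad, then clicks behind the pin; 0.03 rad on (4 mm at the knob) the pin meets a sprung buffer: 3 N, then 8 N more per mm at the pin. Let back, the hook takes the load off the hand.
- draw_knob (a point): centre of the black upright knob on the arm's end, 140 mm from the pivot axis and 74 mm above the mat: a cylinder 16 mm across, from 58 to 90 mm above the mat; below it the arm and hammer head (up to 56 mm). When the arm is caught, the hook's small red trigger tab stands some 75 mm from the knob, further round and nearer the pivot, its top 46 mm above the mat; about 3 N on it fires.
- relay_centre (a point): centre (half-way up) of the orange relay, a loose upright block 12 x 28 x 25 mm (x, y, z of this frame), about 20 g, standing on the bench left of the tester; it starts upright and must end upright
- nest_seat (a point): centre of the floor of the nest's pocket, 28 mm above the mat. The nest is a black block, 42 x 56 mm, top 38 mm above the mat. The open pocket is 10 mm deep, 15 mm along this frame's x and 31 mm along its y: the relay goes in with its 28 mm side along y, either way round, 15 mm of it standing proud. At rest the hammer head lies right above the pocket.
- multimeter: yellow multimeter 156 x 74 x 44 mm lying on the mat to the right; leave it alone (origin at the centre of its underside)
- driver_mini: small dark screwdriver 140 mm long lying at the front left; leave it alone (origin at the centre of its underside)

How it is judged:
On the way, in this order (a step that is already met when the one before it is completed fails the run):
1. the striker is cocked: held back by the hook alone, the robot off it (value of joint striker above 0.82 rad and contact force between each of the fingers, the arm and striker below 0.1 N and velocity of joint striker between -0.05 and 0.05 rad/s), for 0.3 s.
2. the relay stands in the nest, fully down, with the striker still cocked (value of joint striker above 0.82 rad and horizontal distance between relay_centre and nest_seat below 0.0035 m and z of relay_centre in the frame of nest_seat below 0.0145 m and angle between relay_centre's own z axis and vertical below 0.1 rad), for 0.2 s.
At the end, for the whole second after the job is handed in: The striker is still cocked on its hook (beyond 0.82 rad), and the relay stands upright (within 0.1 rad) in the nest, on its floor (centre at most 14.5 mm above it) and within 3.5 mm of the pocket's centre, released and at rest (all of step 2 and linear speed of relay below 0.02 m/s); the robot touches nothing.
It fails at once if the striker is let fly, dropped onto its hook or fired (it swings forward faster than 1 rad/s) (velocity of joint striker below -1 rad/s).
It fails at once if the striker bears too hard on its hook or buffer, hauled, pushed or dropped (contact force between striker and tester above 25 N).
It fails at once if the multimeter or the screwdriver is pushed away (distance of any of multimeter, driver_mini from where it was at the start of the episode above 0.03 m).
It also fails if it takes over 72 s, if anything falls off the work surface, if the arm or the gripper's body presses on something with over 40 N, if the wrist force passes 120 N, or if a joint passes its speed limit or range.

## Working session

There is one attempt and no reset: what is moved stays moved. The work goes in short steps, Python scripts to look and compute and a shell command to move; the robot and the scene stay as the last step left them, time stands still between calls to the robot, and variables do not carry over. Pictures are saved under pics/ and viewed, at most 10 in all, crops included, and the job is handed in when it is done.

```bash
mkdir -p pics
python3 - <<'E'
from bench import *
import cv2, numpy as np, json
o=get_obs(); print({k:np.round(v,3).tolist() for k,v in o.items()}, grip_point_offset)
for n in ("top","scene"):
    c=camera(n); cv2.imwrite(f"pics/{n}0.png",c["pixels"][:,:,::-1]); print(n,c["fx"],c["fy"],c["cx"],c["cy"],np.round(c["extrinsics"],4).tolist())
E
```

```text
{'clock': 0.0, 'joint_positions': [-1.463, 0.314, 0.045, 1.304, 0.0, 1.431], 'qd': [0.0, -0.0, 0.0, -0.0, -0.0, 0.001], 'joint_torque': [0.0, -48.063, 29.853, 0.019, -0.0, -0.0], 'eef_pos': [0.141, -0.557, 0.23], 'tool_rot': [[0.969, 0.245, -0.0], [0.245, -0.969, 0.002], [0.0, -0.002, -1.0]], 'wrist_force': [-1.054, 0.482, 0.877], 'torque': [-0.008, 0.016, 0.053], 'grip_force': 0.0, 'width': 0.085} 0.0187
top 431.71677355963584 431.71677355963584 323.2025935103549 206.0491435600451 [[-0.0028, -0.9964, 0.0852, 0.4056], [-0.9996, 0.0003, -0.0293, -0.1543], [0.0292, -0.0853, -0.9959, 1.2517], [0.0, 0.0, 0.0, 1.0]]
scene 460.96560714082403 460.96560714082403 323.22038952419786 191.22391399715778 [[-0.6034, -0.4263, 0.6739, -0.3919], [-0.7972, 0.3426, -0.4971, 0.4664], [-0.019, -0.8372, -0.5466, 0.791], [0.0, 0.0, 0.0, 1.0]]
```

View pics/top0.png

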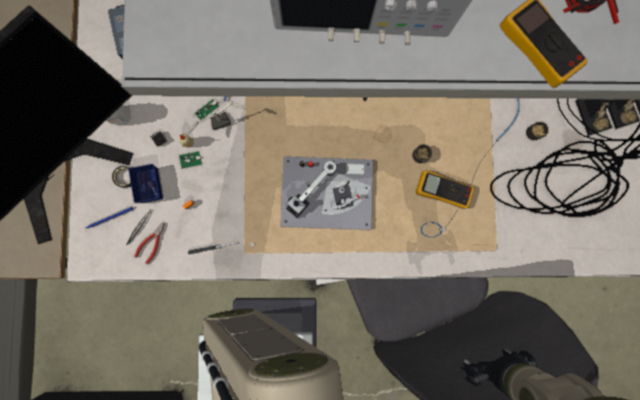

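View pics/scene0.png

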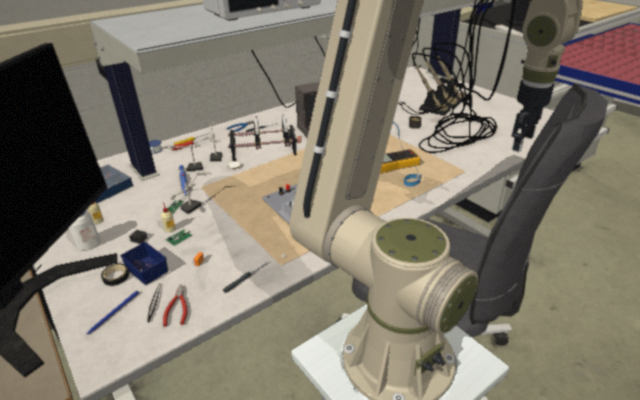

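The top view shows the plate (cols 281–376, rows 156–230), pivot near (330,168), knob near (297,205), and the relay near (188,203). Next I zoom in and measure.

```bash
cat > h.py <<'E'
import numpy as np, cv2
from bench import *
def ray(c,u,v,z):
    T=np.array(c["extrinsics"]); d=T[:3,:3]@np.array([(u-c["cx"])/c["fx"],(v-c["cy"])/c["fy"],1.])
    o=T[:3,3]; return o+d*(z-o[2])/d[2]
def proj(c,p):
    T=np.array(c["extrinsics"]); q=T[:3,:3].T@(np.array(p)-T[:3,3]); return q[0]/q[2]*c["fx"]+c["cx"],q[1]/q[2]*c["fy"]+c["cy"]
E
python3 - <<'E'
from h import *
c=camera("top"); im=c["pixels"][:,:,::-1].copy()
hsv=cv2.cvtColor(im,cv2.COLOR_BGR2HSV)
# plate: grey low-sat on tan mat
roi=np.zeros(im.shape[:2],np.uint8); roi[145:242,262:395]=1
m=((hsv[...,1]<60)&(roi>0)).astype(np.uint8)*255
m=cv2.morphologyEx(m,cv2.MORPH_OPEN,np.ones((5,5)))
cs=max(cv2.findContours(m,0,2)[0],key=cv2.contourArea)
h=cv2.convexHull(cs); r=cv2.minAreaRect(h); b=cv2.boxPoints(r); print(r)
print(np.round([ray(c,*p,.016) for p in b],4))
o=((hsv[...,0]<18)&(hsv[...,1]>170)&(hsv[...,2]>120)).astype(np.uint8); o[:,:170]=0;o[:,220:]=0;o[:185]=0;o[225:]=0
mo=cv2.moments(o,True); print(mo["m00"],mo["m10"]/mo["m00"],mo["m01"]/mo["m00"],ray(c,mo["m10"]/mo["m00"],mo["m01"]/mo["m00"],.02))
a=cv2.resize(im[145:240,270:390],None,fx=5,fy=5,interpolation=2)
d=cv2.resize(im[188:220,172:204],None,fx=5,fy=5,interpolation=2)
out=np.zeros((a.shape[0],a.shape[1]+d.shape[1],3),np.uint8); out[:,:a.shape[1]]=a; out[:d.shape[0],a.shape[1]:]=d
cv2.imwrite("pics/z1.png",out)
E
```

```text
((326.7215576171875, 192.7393035888672), (91.73986053466797, 71.06285095214844), 2.2025980949401855)
[[ 0.4528 -0.0658  0.016 ]
 [ 0.6583 -0.0725  0.016 ]
 [ 0.6488 -0.3388  0.016 ]
 [ 0.4423 -0.3283  0.016 ]]
39.0 187.92307692307693 204.12820512820514 [0.51657649 0.19368887 0.02      ]
```

View pics/z1.png

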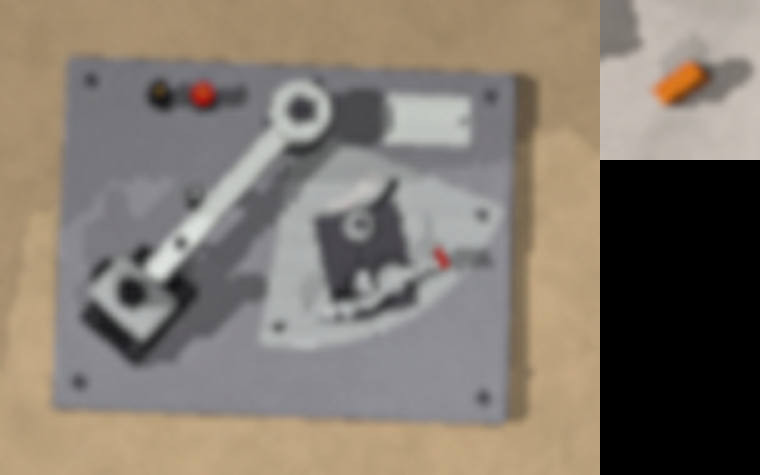

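The zoom puts the pivot at px (330,167), the knob top at (296.4,203.4), the red tab at (358.2,196.6), and the relay slanted at about (188,204). Next I compute positions and the first move.

```bash
cat >> h.py <<'E'
def go(p,head=None):
    """shift in cm and yaw (tool axes) to reach TCP p with tool-y heading head (world rad)"""
    o=get_obs(); R=np.array(o["tool_rot"]); d=R.T@(np.array(p)-o["eef_pos"])*100
    h=np.arctan2(R[1,1],R[0,1]); y=0 if head is None else -((head-h+np.pi)%(2*np.pi)-np.pi)
    print("rows:",np.round(d,2),"yaw",round(y,3),"head now",round(h,3))
E
python3 - <<'E'
from h import *
c=camera("top")
P=ray(c,330.2,167,.06);K=ray(c,296.4,203.4,.09);t=ray(c,358.2,196.6,.046)
yaw=-np.radians(2.3); C=np.array([.5505,-.2013])
R=np.array([[np.cos(yaw),-np.sin(yaw)],[np.sin(yaw),np.cos(yaw)]])
P2=C+R@[.0675,-.004]; print("pivot",P,P2,"knob",K)
a=2.443+yaw; print("knob pred",P2+.14*np.array([np.cos(a),np.sin(a)]), "knob r",np.hypot(*(K[:2]-P2)))
v=t[:2]-P2; rt=np.hypot(*v); d=np.arccos((rt**2+.14**2-.075**2)/(2*rt*.14)); ang=np.arctan2(v[1],v[0])%(2*np.pi)
print("tab",t,rt,"catch angle est",ang-d-a)
go([.516,-.114,.22],.8325)
E
```

```text
pivot [ 0.61708309 -0.20930658  0.06      ] [ 0.61778509 -0.20800567] knob [ 0.51219137 -0.11621736  0.09      ]
knob pred [ 0.51428018 -0.1137362 ] knob r 0.13991114315824238
tab [ 0.53543793 -0.28852505  0.046     ] 0.11517128954130255 catch angle est 0.9480946513864006
rows: [ 47.23 -33.77   1.12] yaw -2.156 head now -1.323
```

```bash
python3 -m jog '[[[15.7,-11.3,0.4,0],[15.7,-11.3,0.4,0],[15.7,-11.3,0.4,0],[15.7,-11.3,0.4,0],[15.7,-11.3,0.4,0]]]'
python3 -m jog '[[[15.7,-11.3,0.4,0],[15.7,-11.3,0.4,0],[15.7,-11.3,0.4,0],[15.7,-11.3,0.4,0],[15.7,-11.3,0.4,0]]]'
python3 -m jog '[[[15.7,-11.3,0.4,0],[15.7,-11.3,0.4,0],[15.7,-11.3,0.4,0],[15.7,-11.3,0.4,0],[15.7,-11.3,0.4,0]]]'
python3 -m jog '[[[0,0,0,-0.72],[0,0,0,-0.72],[0,0,0,-0.72],[0,0,0,-0.72],[0,0,0,-0.72]]]'
python3 -m jog '[[[0,0,0,-0.72],[0,0,0,-0.72],[0,0,0,-0.72],[0,0,0,-0.72],[0,0,0,-0.72]]]' 
python3 -m jog '[[[0,0,0,-0.72],[0,0,0,-0.72],[0,0,0,-0.72],[0,0,0,-0.72],[0,0,0,-0.72]]]'
python3 - <<'E'
from h import *
go([.515,-.115,.22],.8325)
c=camera("wrist"); cv2.imwrite("pics/w1.png",c["pixels"][:,:,::-1])
for p in ([.5132,-.115,.09],[.6175,-.2085,.06]): print(proj(c,p))
E
```

```text
clock: 0.7
eef_pos: [0.2678, -0.4051, 0.2274]
tool_rot: [[0.968, 0.251, 0.0], [0.251, -0.968, 0.002], [0.001, -0.002, -1.0]]
wrist_force: [0.3, -0.5, -0.2]
width: 0.0855
grip_force: 0.0
clock: 1.2
eef_pos: [0.3922, -0.2581, 0.2232]
tool_rot: [[0.968, 0.251, 0.001], [0.251, -0.968, 0.001], [0.001, -0.001, -1.0]]
wrist_force: [0.2, -0.2, -0.3]
width: 0.0851
grip_force: 0.0
clock: 1.7
eef_pos: [0.5171, -0.1108, 0.2188]
tool_rot: [[0.968, 0.25, 0.001], [0.25, -0.968, 0.001], [0.001, -0.0, -1.0]]
wrist_force: [-0.1, -0.4, -1.1]
width: 0.0856
grip_force: 0.0
clock: 2.2
eef_pos: [0.5141, -0.1149, 0.2191]
tool_rot: [[0.564, 0.826, -0.001], [0.826, -0.564, -0.001], [-0.001, -0.0, -1.0]]
wrist_force: [0.0, 0.1, 0.4]
width: 0.0854
grip_force: 0.0
clock: 2.7
eef_pos: [0.5141, -0.115, 0.2192]
tool_rot: [[-0.121, 0.993, -0.0], [0.993, 0.121, -0.001], [-0.001, -0.001, -1.0]]
wrist_force: [-0.8, -0.5, -0.0]
width: 0.0851
grip_force: 0.0
clock: 3.2
eef_pos: [0.5141, -0.115, 0.2191]
tool_rot: [[-0.745, 0.667, -0.0], [0.667, 0.745, -0.001], [-0.0, -0.001, -1.0]]
wrist_force: [0.1, 0.1, -0.0]
width: 0.0854
grip_force: 0.0
rows: [-0.07  0.06 -0.09] yaw 0.008 head now 0.841
(np.float64(316.48326048798856), np.float64(189.99556093651066))
(np.float64(316.4939156435813), np.float64(294.8291826086739))
```

View pics/w1.png

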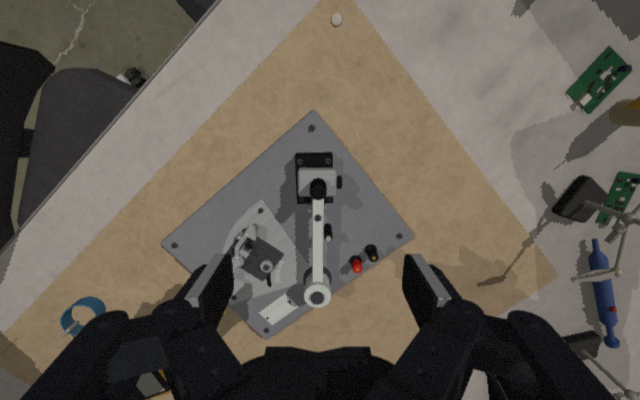

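The knob top is at (318,188) and the pivot at (318,293), about 2 mm from prediction and centred between the fingers. I go down over the knob and cage it.

```bash
python3 -m jog '[[[0.1,0.1,4,0],[0.1,0.1,8,0],[0.1,0.1,12,0],[0.1,0.1,14,0],[0.1,0.1,15.6,0]]]'
python3 -m jog '[[[0,0,0,0],[0,0,0,0],[0,0,0,0],[0,0,0,0],[0,0,0,0]]]' 0.33 20
python3 - <<'E'
from h import *
c=camera("wrist"); cv2.imwrite("pics/w2.png",c["pixels"][:,:,::-1])
o=get_obs(); print(o["eef_pos"],o["width"],o["wrist_force"])
E
```

```text
clock: 3.75
eef_pos: [0.5129, -0.1128, 0.0612]
tool_rot: [[-0.74, 0.672, -0.003], [0.672, 0.74, 0.0], [0.002, -0.002, -1.0]]
wrist_force: [-0.2, 0.5, -1.0]
width: 0.0857
grip_force: 0.0
clock: 4.25
eef_pos: [0.5151, -0.1123, 0.0642]
tool_rot: [[-0.742, 0.67, 0.002], [0.67, 0.742, -0.001], [-0.002, 0.001, -1.0]]
wrist_force: [-0.5, 0.7, 0.0]
width: 0.0282
grip_force: 0.0
[ 0.51492679 -0.11211136  0.06404583] 0.028270960173949262 [-0.28121949  0.49032162 -0.25700577]
```

View pics/w2.png

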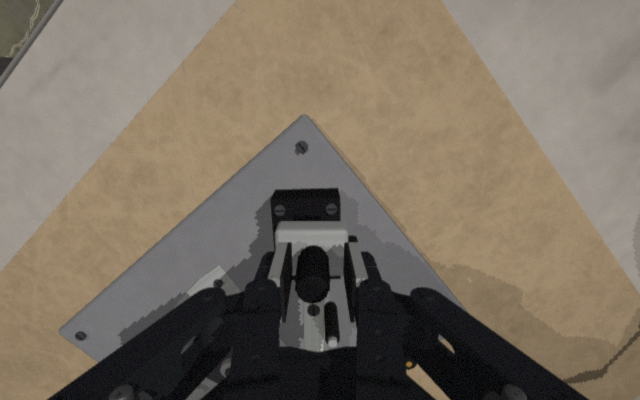

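The knob sits between the pads at (313,270) with clearance on both sides. I draw it back along the arc.

```bash
for i in 1; do
python3 -m jog '[[[-0.01,-0.42,0,-0.03],[-0.03,-0.84,0,-0.06],[-0.06,-1.26,0,-0.09],[-0.1,-1.68,0,-0.12],[-0.16,-2.09,0,-0.15]]]'
python3 -m jog '[[[-0.01,-0.42,0,-0.03],[-0.03,-0.84,0,-0.06],[-0.06,-1.26,0,-0.09],[-0.1,-1.68,0,-0.12],[-0.16,-2.09,0,-0.15]]]'
python3 -m jog '[[[-0.01,-0.42,0,-0.03],[-0.03,-0.84,0,-0.06],[-0.06,-1.26,0,-0.09],[-0.1,-1.68,0,-0.12],[-0.16,-2.09,0,-0.15]]]'
done
python3 - <<'E'
from h import *
P=np.array([.617,-.207])
o=get_obs(); v=np.array(o["eef_pos"])[:2]-P; R=np.array(o["tool_rot"])
print("r",np.hypot(*v),"angle",np.arctan2(v[1],v[0])%(2*np.pi)-2.403,"head x",np.arctan2(R[1,0],R[0,0])%(2*np.pi)-2.403,"z",o["eef_pos"][2],"F tool",R.T@o["wrist_force"])
E
```

```text
clock: 4.8
eef_pos: [0.5021, -0.1279, 0.0637]
tool_rot: [[-0.835, 0.55, 0.001], [0.55, 0.835, 0.001], [-0.0, 0.002, -1.0]]
wrist_force: [0.7, 3.0, 0.2]
width: 0.0285
grip_force: 1.5
clock: 5.3
eef_pos: [0.4914, -0.1458, 0.0636]
tool_rot: [[-0.908, 0.418, 0.001], [0.418, 0.908, 0.002], [0.0, 0.002, -1.0]]
wrist_force: [0.1, 3.7, 1.8]
width: 0.0286
grip_force: 1.7
clock: 5.8
eef_pos: [0.4836, -0.1652, 0.0635]
tool_rot: [[-0.961, 0.278, -0.0], [0.278, 0.961, 0.002], [0.001, 0.002, -1.0]]
wrist_force: [0.2, 4.1, 2.6]
width: 0.0284
grip_force: 1.9
r 0.13982926251756442 angle 0.43469525715327917 head x 0.45698066989741504 z 0.06354712417525604 F tool [ 0.92483937  3.99992843 -2.60690958]
```

```bash
python3 -m jog '[[[-0.01,-0.42,0,-0.03],[-0.03,-0.84,-0.05,-0.06],[-0.06,-1.26,-0.1,-0.09],[-0.1,-1.68,-0.1,-0.12],[-0.16,-2.09,-0.1,-0.15]]]'
python3 -m jog '[[[-0.01,-0.28,0,-0.02],[-0.01,-0.56,0,-0.04],[-0.03,-0.84,0,-0.06],[-0.04,-1.12,0,-0.08],[-0.07,-1.40,0,-0.1]]]'
cat >> h.py <<'E'
def st():
    P=np.array([.617,-.207])
    o=get_obs(); v=np.array(o["eef_pos"])[:2]-P; R=np.array(o["tool_rot"])
    print("t",o["clock"],"r",round(np.hypot(*v),4),"angle",round(np.arctan2(v[1],v[0])%(2*np.pi)-2.403,4),"head",round(np.arctan2(R[1,0],R[0,0])%(2*np.pi)-2.403,4),"z",round(o["eef_pos"][2],4),"F tool",np.round(R.T@o["wrist_force"],1),"grip",round(o["grip_force"],2))
E
python3 -c "from h import *;st()"
```

```text
clock: 6.3
eef_pos: [0.4787, -0.1853, 0.0638]
tool_rot: [[-0.991, 0.131, -0.002], [0.131, 0.991, 0.003], [0.002, 0.003, -1.0]]
wrist_force: [-1.0, 4.5, -1.2]
width: 0.0281
grip_force: 2.0
clock: 6.8
eef_pos: [0.477, -0.1995, 0.0638]
tool_rot: [[-0.999, 0.032, -0.003], [0.032, 0.999, 0.002], [0.003, 0.002, -1.0]]
wrist_force: [-3.7, 5.4, 1.4]
width: 0.0281
grip_force: 2.3
t 6.8 r 0.1402 angle 0.6853 head 0.7063 z 0.0638 F tool [ 3.9  5.3 -1.4] grip 2.29
```

```bash
python3 -m jog '[[[0,-0.14,0,-0.01],[0,-0.28,0,-0.02],[-0.01,-0.42,0,-0.03],[-0.01,-0.56,0,-0.04],[-0.02,-0.7,0,-0.05]]]' >/dev/null; python3 -c "from h import *;st()"
python3 -m jog '[[[0,-0.14,0,-0.01],[0,-0.28,0,-0.02],[-0.01,-0.42,0,-0.03],[-0.01,-0.56,0,-0.04],[-0.02,-0.7,0,-0.05]]]' >/dev/null; python3 -c "from h import *;st()"
python3 -m jog '[[[0,-0.14,0,-0.01],[0,-0.28,0,-0.02],[-0.01,-0.42,0,-0.03],[-0.01,-0.56,0,-0.04],[-0.02,-0.7,0,-0.05]]]' >/dev/null; python3 -c "from h import *;st()"
python3 -m jog '[[[0,-0.14,0,-0.01],[0,-0.28,0,-0.02],[0,-0.28,0,-0.02],[0,-0.28,0,-0.02]]]' >/dev/null; python3 -c "
from h import *;st()
c=camera('top'); cv2.imwrite('pics/t2.png',cv2.resize(c['pixels'][145:240,270:390,::-1],None,fx=5,fy=5,interpolation=2))"
```

```text
t 7.3 r 0.1402 angle 0.7347 head 0.7558 z 0.0638 F tool [ 3.6  4.3 -1.5] grip 2.37
t 7.8 r 0.1402 angle 0.7845 head 0.8058 z 0.0638 F tool [ 4.5  4.7 -1.5] grip 2.44
t 8.3 r 0.1402 angle 0.8345 head 0.8557 z 0.0638 F tool [ 3.9  5.1 -0.3] grip 2.47
t 8.7 r 0.1401 angle 0.8548 head 0.8751 z 0.0638 F tool [ 3.8  4.9 -1. ] grip 2.45
```

View pics/t2.png

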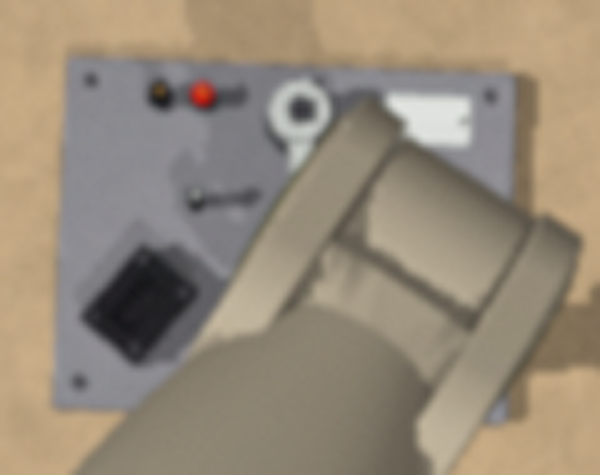

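The nest is uncovered at crop (140,303), and the arm hides the hook. I continue in fine steps; half the tangential force shows cleanly in grip_force.

```bash
python3 -m jog '[[[0,-0.14,0,-0.01],[0,-0.28,0,-0.02],[0,-0.28,0,-0.02]]]' >/dev/null; python3 -c "from h import *;st()"
python3 -m jog '[[[0,-0.14,0,-0.01],[0,-0.28,0,-0.02],[0,-0.28,0,-0.02]]]' >/dev/null; python3 -c "from h import *;st()"
python3 -m jog '[[[0,-0.14,0,-0.01],[0,-0.28,0,-0.02],[0,-0.28,0,-0.02]]]' >/dev/null; python3 -c "from h import *;st()"
python3 -m jog '[[[0,-0.14,0,-0.01],[0,-0.28,0,-0.02],[0,-0.28,0,-0.02]]]' >/dev/null; python3 -c "from h import *;st()"
```

```text
t 9.05 r 0.1401 angle 0.8747 head 0.8953 z 0.0637 F tool [ 3.8  5.4 -1.2] grip 2.52
t 9.35 r 0.1402 angle 0.8942 head 0.9153 z 0.0637 F tool [ 3.6  4.9 -0.9] grip 2.63
t 9.65 r 0.1401 angle 0.9143 head 0.9353 z 0.0637 F tool [ 3.3  6.2 -2.9] grip 2.67
t 9.95 r 0.1402 angle 0.9341 head 0.9554 z 0.0637 F tool [ 4.8  5.1 -1.3] grip 2.72
```

```bash
python3 -m jog '[[[0,-0.14,0,-0.01],[0,-0.28,0,-0.02],[0,-0.28,0,-0.02]]]' >/dev/null; python3 -c "from h import *;st()"
python3 -m jog '[[[0,-0.14,0,-0.01],[0,-0.28,0,-0.02],[0,-0.28,0,-0.02]]]' >/dev/null; python3 -c "from h import *;st()"
python3 -m jog '[[[0,-0.14,0,-0.01],[0,-0.14,0,-0.01]]]' >/dev/null; python3 -c "from h import *;st()"
python3 -m jog '[[[0,-0.14,0,-0.01],[0,-0.14,0,-0.01]]]' >/dev/null; python3 -c "from h import *;st()"
```

```text
t 10.25 r 0.1402 angle 0.9541 head 0.9753 z 0.0637 F tool [ 3.5  5.8 -1.8] grip 2.67
t 10.55 r 0.1402 angle 0.9752 head 0.9952 z 0.0637 F tool [ 4.5  5.3 -1.2] grip 2.53
t 10.75 r 0.1402 angle 0.9855 head 1.0051 z 0.0637 F tool [ 4.1  5.4 -1.5] grip 2.37
t 10.95 r 0.1399 angle 0.9974 head 1.0151 z 0.0637 F tool [3.7 4.5 0.7] grip 2.1
```

```bash
python3 -m jog '[[[0,-0.07,0,-0.005],[0,-0.07,0,-0.005]]]' >/dev/null; python3 -c "from h import *;st()"
python3 -m jog '[[[0,-0.07,0,-0.005],[0,-0.07,0,-0.005]]]' >/dev/null; python3 -c "
from h import *;st();print(get_obs()['width'])
c=camera('wrist'); cv2.imwrite('pics/w3.png',c['pixels'][:,:,::-1])"
```

```text
t 11.15 r 0.1396 angle 1.0044 head 1.0199 z 0.0638 F tool [1.5 2.9 0.6] grip 1.45
t 11.35 r 0.1395 angle 1.0087 head 1.0251 z 0.0638 F tool [ 3.5  5.8 -0.1] grip 2.57
0.028213709382576006
```

View pics/w3.png

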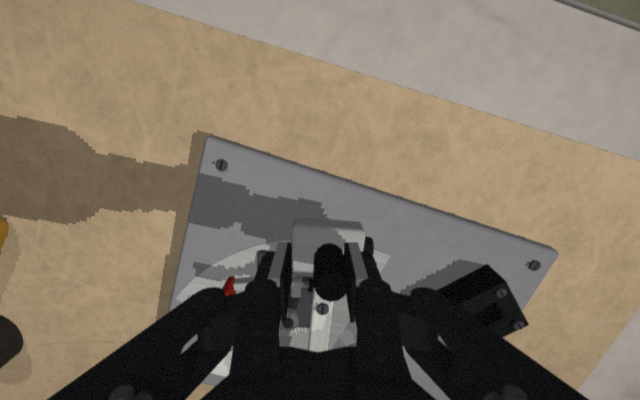

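Grip force dipped to 1.45 N and then rose to 2.57 N, as expected if the hook clicked behind the pin. The knob at (330,268) bears on the right finger and the red tab at (230,287) is clear. I go slightly further to confirm, then ease back.

```bash
python3 -m jog '[[[0,-0.07,0,-0.005],[0,-0.07,0,-0.005]]]' >/dev/null; python3 -c "from h import *;st()"
python3 -m jog '[[[0,-0.07,0,-0.005],[0,-0.07,0,-0.005]]]' >/dev/null; python3 -c "from h import *;st()"
python3 -m jog '[[[0,0.03,0,0],[0,0.07,0,0.005],[0,0.1,0,0.01],[0,0.14,0,0.01]]]' >/dev/null; python3 -c "from h import *;st()"
python3 -m jog '[[[0,0.03,0,0],[0,0.07,0,0.005],[0,0.1,0,0.01],[0,0.14,0,0.01]]]' >/dev/null; python3 -c "from h import *;st()"
```

```text
t 11.6 r 0.1395 angle 1.0131 head 1.0302 z 0.0638 F tool [ 3.2  4.5 -0.8] grip 2.58
t 11.8 r 0.1395 angle 1.0184 head 1.0352 z 0.0638 F tool [3.8 5.9 0.8] grip 2.59
t 12.2 r 0.1395 angle 1.008 head 1.025 z 0.0638 F tool [ 3.3  5.1 -0.2] grip 2.55
t 12.6 r 0.1387 angle 1.0056 head 1.0148 z 0.064 F tool [2.9 3.2 1.2] grip 1.66
```

```bash
python3 -m jog '[[[0,0.03,0,0],[0,0.06,0,0],[0,0.06,0,0]]]' >/dev/null; python3 -c "from h import *;st()"
python3 -m jog '[[[0,0.03,0,0],[0,0.06,0,0],[0,0.06,0,0]]]' >/dev/null; python3 -c "from h import *;st()"
python3 -m jog '[[[0,0.03,0,0],[0,0.06,0,0],[0,0.06,0,0]]]' >/dev/null; python3 -c "from h import *;st()"
python3 -m jog '[[[0,0.03,0,0],[0,0.06,0,0],[0,0.06,0,0]]]' >/dev/null; python3 -c "from h import *;st()"
```

```text
t 12.9 r 0.1381 angle 1.0054 head 1.0149 z 0.0644 F tool [1.4 2.8 2. ] grip 1.47
t 13.2 r 0.1378 angle 1.0044 head 1.0148 z 0.0647 F tool [1.  2.1 0.7] grip 0.78
t 13.5 r 0.1378 angle 1.0017 head 1.0147 z 0.0648 F tool [-0.4 -0.4  0. ] grip 0.0
t 13.8 r 0.1383 angle 0.9921 head 1.0148 z 0.0644 F tool [-0.2  0.2  0.2] grip 0.0
```

The hook holds the load. I centre around the knob, rise clear, and look at the nest.

```bash
python3 -m jog '[[[0,0.1,0,0],[0,0.2,0,0],[0,0.3,0,0],[0,0.4,0,0],[0,0.4,0,0]]]' >/dev/null; python3 -c "from h import *;st()"
python3 -m jog '[[[0,0,-1,0],[0,0,-3,0],[0,0,-6,0],[0,0,-10,0],[0,0,-14,0]]]' >/dev/null
python3 - <<'E'
from h import *
st()
# hover where the wrist camera sees both nest and relay: print camera offset and move to a spot above the nest side
c=camera("wrist"); T=np.array(c["extrinsics"]); o=get_obs(); R=np.array(o["tool_rot"])
print("cam in tool",R.T@(T[:3,3]-o["eef_pos"]), (R.T@T[:3,:3]).round(3).tolist())
n=ray(camera("top"),270+140/5,145+303/5,.038); print("nest",n,"vis in wrist at",proj(c,n))
go([.5165,.1937,.15],.8); print(c["fx"],c["cx"],c["cy"])
cv2.imwrite("pics/w4.png",c["pixels"][:,:,::-1])
E
```

```text
t 14.3 r 0.1385 angle 0.9609 head 1.015 z 0.0643 F tool [ 0.5 -0.  -1. ] grip 0.0
t 14.8 r 0.1388 angle 0.96 head 1.0148 z 0.2062 F tool [-0.9 -1.3  0. ] grip 0.0
cam in tool [ 0.07926403  0.00123226 -0.13628686] [[0.0, -0.954, -0.3], [1.0, -0.002, 0.009], [-0.01, -0.3, 0.954]]
nest [ 0.51073658 -0.11902921  0.038     ] vis in wrist at (np.float64(409.01851572235614), np.float64(231.3737457180143))
rows: [-14.83  40.88   5.87] yaw 1.047 head now 1.847
293.27084977455917 317.44339471866584 199.8052673731715
```

View pics/w4.png

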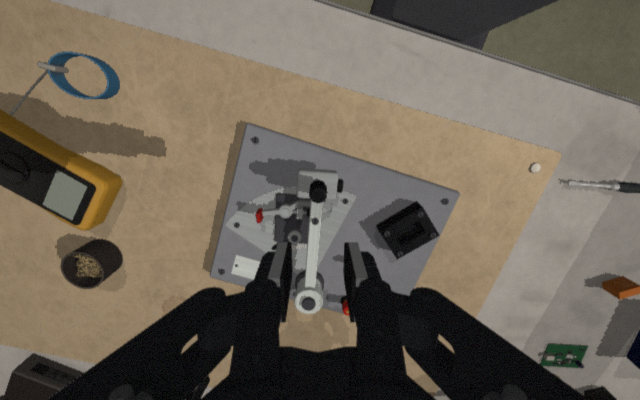

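The striker is cocked on its own, with the knob at (318,190) clear of the fingers. The nest is at (407,230). Next I put the relay under the camera's nadir.

```bash
python3 -c "
from h import *
h=.52; go(np.array([.5165,.1937,.2])-.079*np.array([-np.sin(h),np.cos(h),0]),h)"
```

```text
rows: [-16.77  33.17   0.95] yaw 1.327 head now 1.847
```

```bash
python3 -m jog '[[[-2,4,0.3,0],[-5,10,0.3,0],[-8.4,16.6,0.3,0],[-8.4,16.6,0.3,0],[-8.4,16.6,0.3,0]]]' 1 20 >/dev/null
python3 -m jog '[[[-8.4,16.6,0.3,0],[-8.4,16.6,0.3,0],[-8.4,16.6,0.3,0],[-8.4,16.6,0.3,0],[-8.4,16.6,0.3,0]]]' >/dev/null
python3 -m jog '[[[0,0,0,0.66],[0,0,0,0.66],[0,0,0,0.66],[0,0,0,0.66],[0,0,0,0.66]]]' >/dev/null
python3 -m jog '[[[0,0,0,0.66],[0,0,0,0.66],[0,0,0,0.66],[0,0,0,0.66],[0,0,0,0.66],[0,0,0,0.66]]]' >/dev/null || python3 -m jog '[[[0,0,0,0.66],[0,0,0,0.66],[0,0,0,0.66],[0,0,0,0.66],[0,0,0,0.66]]]' >/dev/null
cat >> h.py <<'E'
def relay(name):
    c=camera("wrist"); im=c["pixels"][:,:,::-1].copy(); hsv=cv2.cvtColor(im,cv2.COLOR_BGR2HSV)
    m=((hsv[...,0]<20)&(hsv[...,1]>150)&(hsv[...,2]>90)).astype(np.uint8)*255
    cs=[k for k in cv2.findContours(m,0,2)[0] if cv2.contourArea(k)>60]
    for k in cs:
        W=np.array([ray(c,*p,.025)[:2] for p in k[:,0]]).astype(np.float32)*1000
        r=cv2.minAreaRect(W); b=cv2.boxPoints(r); e=[b[1]-b[0],b[2]-b[1]]; s=min(e,key=lambda v:np.hypot(*v))
        print("px",k[:,0].mean(0).round(),"area",cv2.contourArea(k),"c",np.round(r[0],1),"size",np.round(r[1],1),"short-axis heading",round(float(np.arctan2(s[1],s[0])),3))
    cv2.imwrite(f"pics/{name}.png",im); return c,im,m
E
python3 -c "
from h import *
o=get_obs();print(o['eef_pos'],o['width'],np.round(o['tool_rot'],3).tolist())
c,im,m=relay('w5')"
```

```text
[0.55297746 0.12583256 0.19830402] 0.08540438970001299 [[-0.498, 0.867, -0.0], [0.867, 0.498, -0.001], [-0.0, -0.001, -1.0]]
px [320. 107.] area 266.0 c [518.  193.9] size [11.4 27. ] short-axis heading 0.653schema error: expected 1 to 5 rows
```

The relay is at (0.518, 0.194) with its short axis heading 0.65.

```bash
python3 -c "
from h import *
go([.518,.194,.06],.653)"
```

```text
rows: [ 7.66  0.36 13.82] yaw -0.132 head now 0.521
```

```bash
python3 -m jog '[[[3,0.2,4,-0.07],[7.66,0.36,8,-0.13],[7.66,0.36,12,-0.13],[7.66,0.36,13.8,-0.13],[7.66,0.36,13.8,-0.13]]]' >/dev/null
python3 -m jog '[[[0,0,0,0],[0,0,0,0],[0,0,0,0]]]' >/dev/null
python3 -c "
from h import *
c,im,m=relay('w6'); go([.518,.194,.011],.653)
print(proj(c,[.518,.194,.025]))"
```

```text
px [313. 217.] area 743.5 c [515.5 197.4] size [10.9 33.5] short-axis heading 0.655
px [302.  17.] area 224.5 c [436.6 289.9] size [ 5.3 11.7] short-axis heading 0.636
px [274.  18.] area 367.5 c [424.1 279.9] size [ 5.6 22.6] short-axis heading 1.447
rows: [-0.03 -0.18  5.09] yaw 0.003 head now 0.656
(np.float64(313.8839750618535), np.float64(228.99032910725774))
```

View pics/w6.png

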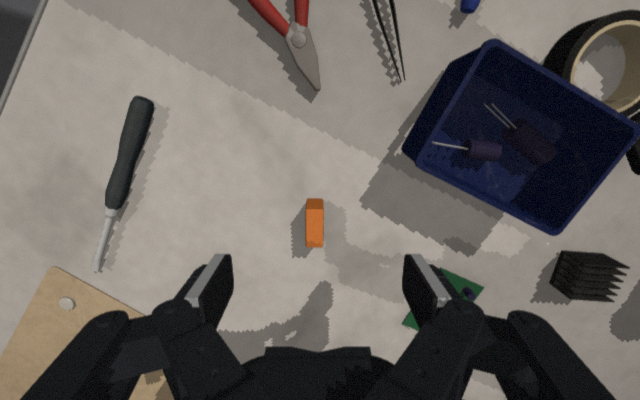

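The relay stands at (315,225), aligned and centred between the fingers with clear surroundings. I go down and grip it.

```bash
python3 -m jog '[[[0,-0.1,2,0],[0,-0.1,4,0],[0,-0.1,5,0],[0,-0.1,5,0],[0,-0.1,5,0]]]' >/dev/null
python3 -m jog '[[[0,0,0,0],[0,0,0,0],[0,0,0,0],[0,0,0,0],[0,0,0,0]]]' 0.1 20
python3 -m jog '[[[0,0,0,0],[0,0,0,0],[0,0,0,0],[0,0,0,0],[0,0,0,0]]]' 0.05 25
python3 -c "from h import *;print(get_obs()['eef_pos'])"
```

```text
clock: 18.8
eef_pos: [0.5169, 0.1949, 0.0104]
tool_rot: [[-0.611, 0.792, 0.0], [0.792, 0.611, -0.0], [-0.0, 0.0, -1.0]]
wrist_force: [1.1, -0.1, -0.3]
width: 0.0127
grip_force: 0.0
clock: 19.3
eef_pos: [0.517, 0.195, 0.0105]
tool_rot: [[-0.611, 0.792, 0.0], [0.792, 0.611, 0.0], [-0.0, 0.0, -1.0]]
wrist_force: [-0.6, 0.7, 4.2]
width: 0.011
grip_force: 27.5
[0.51703514 0.19497028 0.01050645]
```

```bash
python3 -m jog '[[[0,0,-2,0],[0,0,-6,0],[0,0,-11,0],[0,0,-16,0],[0,0,-17,0]]]' | tail -2
python3 -c "
from h import *
h=.84; go(np.array([.511,-.119,.18])-.079*np.array([-np.sin(h),np.cos(h),0]),h)"
```

```text
width: 0.0113
grip_force: 27.0
rows: [-32.14 -18.49   0.61] yaw -0.183 head now 0.657
```

```bash
python3 -m jog '[[[-2,-1.2,0,0],[-6,-3.5,0,0],[-10,-5.8,0,0],[-14,-8,0,0],[-16,-9.2,0,0]]]' | tail -2
python3 -m jog '[[[-4,-2.3,0,0],[-8,-4.6,0,0],[-12,-6.9,0,0],[-15,-8.6,0,0],[-16,-9.2,0,0]]]' | tail -1
python3 -m jog '[[[0,0,0,-0.1],[0,0,0,-0.18],[0,0,0,-0.18],[0,0,0,-0.18],[0,0,0,-0.18]]]' | tail -2
cat >> h.py <<'E'
def nest(name,lo=45):
    c=camera("wrist"); im=c["pixels"][:,:,::-1].copy(); cv2.imwrite(f"pics/{name}.png",im)
    g=im.max(2); u,v=map(int,proj(c,[.511,-.119,.038])); roi=np.zeros_like(g); roi[max(0,v-60):v+60,u-60:u+60]=1
    for t in (lo-10,lo,lo+10):
        m=((g<t)&(roi>0)).astype(np.uint8)*255; m=cv2.morphologyEx(m,cv2.MORPH_CLOSE,np.ones((5,5)))
        k=max(cv2.findContours(m,0,2)[0],key=cv2.contourArea)
        W=np.array([ray(c,*p,.038)[:2] for p in k[:,0]]).astype(np.float32)*1000
        r=cv2.minAreaRect(W); b=cv2.boxPoints(r); e=[b[1]-b[0],b[2]-b[1]]; s=min(e,key=lambda q:np.hypot(*q))
        print(t,"px",k[:,0].mean(0).round(),"c",np.round(r[0],1),"size",np.round(r[1],1),"short heading",round(float(np.arctan2(s[1],s[0])),3))
    return c,im,(u,v)
E
python3 -c "
from h import *
o=get_obs();print(o['eef_pos'])
c,im,(u,v)=nest('w7')
a=cv2.convertScaleAbs(cv2.resize(im[max(0,v-60):v+60,u-75:u+75],None,fx=5,fy=5,interpolation=2),alpha=2)
print(u,v); cv2.imwrite('pics/w7z.png',a)"
```

```text
width: 0.0111
grip_force: 27.0
grip_force: 27.0
width: 0.011
grip_force: 27.0
[ 0.56643819 -0.17025712  0.18004553]
35 px [318. 107.] c [ 512.7 -119.1] size [40.7 54.9] short heading 0.862
45 px [311. 118.] c [ 512.9 -119.3] size [41.  55.6] short heading 0.866
55 px [314. 119.] c [ 512.8 -119.4] size [41.2 56.2] short heading 0.862
317 108
```

View pics/w7z.png

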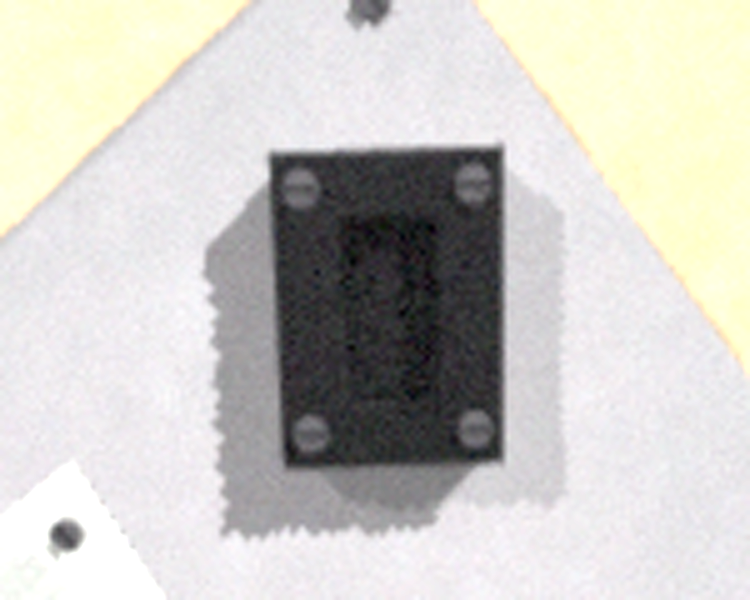

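The nest is a clean rectangle with its centre at (0.5128, −0.1193), short axis heading 0.863, and the pocket is in the middle. I align above it.

```bash
python3 -c "
from h import *
go([.5117,-.1183,.06],.863)"
```

```text
rows: [ 7.55  0.19 12.02] yaw -0.026 head now 0.837
```

```bash
python3 -m jog '[[[3,0.1,0,-0.03],[6,0.2,0,-0.03],[7.55,0.2,3,-0.03],[7.55,0.2,7,-0.03],[7.55,0.2,9,-0.03]]]' | tail -1
python3 -m jog '[[[0,0,1.5,0],[0,0,3,0],[0,0,3,0],[0,0,3,0],[0,0,3,0]]]' | tail -1
python3 -c "
from h import *
go([.5117,-.1183,.06],.863); print(get_obs()['wrist_force'])
c,im,m=relay('w8')
R=np.array(get_obs()['tool_rot']); n=np.array([.5128,-.1193,.038])
# nest edges vs relay: image columns of block's long sides near the relay, and of the relay bottom
g=im.max(2); hsv=cv2.cvtColor(im,cv2.COLOR_BGR2HSV)
print('nest centre px',proj(c,n)); 
u,v=map(int,proj(c,n))
for y in range(v-60,v+40,10): 
    r=np.where(m[y]>0)[0]; d=np.where(g[y,u-90:u+90]<55)[0]+u-90
    print(y,'orange',(r.min(),r.max()) if len(r) else None,'dark',(d.min(),d.max()) if len(d) else None)
"
```

```text
grip_force: 27.0
grip_force: 27.0
rows: [ 0.11 -0.    0.13] yaw 0.004 head now 0.867
[-0.45347933  0.33256281  0.38789756]
px [316. 267.] area 1335.5 c [ 531.8 -134.7] size [15.7 51.3] short-axis heading 0.867
nest centre px (np.float64(316.7289098600727), np.float64(238.05262125350072))
178 orange None dark None
188 orange None dark (np.int64(285), np.int64(349))
198 orange None dark (np.int64(282), np.int64(352))
208 orange None dark (np.int64(282), np.int64(352))
218 orange None dark (np.int64(283), np.int64(351))
228 orange (np.int64(309), np.int64(327)) dark (np.int64(283), np.int64(351))
238 orange (np.int64(307), np.int64(328)) dark (np.int64(284), np.int64(351))
248 orange (np.int64(306), np.int64(329)) dark (np.int64(284), np.int64(350))
258 orange (np.int64(307), np.int64(328)) dark (np.int64(279), np.int64(356))
268 orange (np.int64(307), np.int64(327)) dark (np.int64(276), np.int64(358))
```

```bash
python3 -c "
from h import *
c,im,m=relay('w9'); o=get_obs(); R=np.array(o['tool_rot']); x=R[:,0]; p=np.array(o['eef_pos']); g=im.max(2)
col=m[:,312:322].mean(1); a=np.where(col>127)[0].min()
dk=(g[150:230,300:334]<55).mean(1); b=150+np.where(dk>.5)[0].min()
e=ray(c,317,a-.5,p[2]-.0105); f=ray(c,317,b-.5,.038)
print(a,b,'relay centre from TCP',(e-p)@x*1000-14,'nest centre from TCP',(f-p)@x*1000-28)
"
```

```text
px [318. 268.] area 1339.5 c [ 531.9 -134.8] size [15.7 51.3] short-axis heading 0.867
228 186 relay centre from TCP -1.7469849365282535 nest centre from TCP 5.475929367394713
```

Allowing for the nest's visible side face (bottom edge at z=0.016), the near-view check agrees with the plan: shift +1.1 mm along tool x. I lower it with force checks.

```bash
python3 -m jog '[[[0.11,0,0.3,0],[0.11,0,0.6,0],[0.11,0,0.9,0],[0.11,0,0.9,0]]]' | grep -E "eef|wrist"
python3 -m jog '[[[0,0,0.1,0],[0,0,0.2,0],[0,0,0.3,0],[0,0,0.3,0]]]' | grep -E "eef|wrist"
python3 -m jog '[[[0,0,0.1,0],[0,0,0.2,0],[0,0,0.3,0],[0,0,0.3,0]]]' | grep -E "eef|wrist|grip"
```

```text
eef_pos: [0.5105, -0.118, 0.0507]
wrist_force: [-0.4, -0.4, -0.3]
eef_pos: [0.5109, -0.1181, 0.0482]
wrist_force: [0.4, -0.6, -1.3]
eef_pos: [0.5109, -0.1181, 0.0451]
wrist_force: [-0.9, 0.6, 0.1]
grip_force: 27.0
```

```bash
python3 -m jog '[[[0,0,0.1,0],[0,0,0.2,0],[0,0,0.3,0],[0,0,0.3,0]]]' | grep -E "eef|wrist"
python3 -m jog '[[[0,0,0.1,0],[0,0,0.2,0],[0,0,0.25,0],[0,0,0.25,0]]]' | grep -E "eef|wrist|grip"
```

```text
eef_pos: [0.5109, -0.1181, 0.0421]
wrist_force: [-0.1, -0.6, 0.5]
eef_pos: [0.5111, -0.1182, 0.0409]
wrist_force: [-2.6, 0.4, 9.4]
grip_force: 28.2
```

Contact came at the expected depth (mat thickness included). I release and retreat straight up.

```bash
python3 -m jog '[[[0,0,0,0],[0,0,0,0],[0,0,0,0],[0,0,0,0]]]' 0.3 | grep -E "eef|wrist|width"
python3 -m jog '[[[0,0,-1,0],[0,0,-3,0],[0,0,-7,0],[0,0,-12,0],[0,0,-14,0]]]' | grep -E "eef|wrist"
python3 -m jog '[[[-4,0,0,0],[-7.9,0,0,0],[-7.9,0,0,0],[-7.9,0,0,0],[-7.9,0,0,0]]]' | grep -E "eef|wrist|clock"
python3 -c "
from h import *
c,im,m=relay('w10')
for k in cv2.findContours(m,0,2)[0]:
    if cv2.contourArea(k)>150:
        for z in (.053,.055,.060):
            W=np.array([ray(c,*p,z)[:2] for p in k[:,0]]).astype(np.float32)*1000; r=cv2.minAreaRect(W); print(z,np.round(r[0],1),np.round(r[1],1),r[2])
nest('w11',45)
"
```

```text
eef_pos: [0.5109, -0.1181, 0.0396]
wrist_force: [0.3, 0.1, -0.1]
width: 0.0256
eef_pos: [0.5129, -0.1188, 0.1852]
wrist_force: [1.2, -0.3, -0.5]
clock: 25.85
eef_pos: [0.5703, -0.1686, 0.1798]
wrist_force: [-0.2, -0.2, -0.2]
px [ 84. 339.] area 1350.0 c [ 538.5 -533.6] size [182.   37.3] short-axis heading -0.295
px [210. 237.] area 84.0 c [ 539.5 -298.3] size [10.7 15.4] short-axis heading 0.171
px [367. 221.] area 108.5 c [ 637.4 -156.2] size [12.2 16. ] short-axis heading 1.348
px [316. 106.] area 424.5 c [ 512.4 -118.9] size [12.8 30.5] short-axis heading 0.868
0.053 [ 535.9 -494.5] [164.9  33.8] 73.09282684326172
0.055 [ 535.8 -491.8] [163.7  33.5] 73.09282684326172
0.06 [ 535.3 -484.8] [160.6  32.9] 73.09284210205078
0.053 [ 512.3 -118.8] [11.6 27.7] 49.72175979614258
0.055 [ 512.2 -118.8] [11.5 27.4] 49.72198486328125
0.06 [ 512.2 -118.8] [11.3 26.9] 49.721954345703125
35 px [322. 114.] c [ 512.8 -119.1] size [41. 54.] short heading 0.868
45 px [315. 120.] c [ 513.2 -119.3] size [41.4 55. ] short heading 0.868
55 px [319. 111.] c [ 512.8 -119.1] size [42.  55.8] short heading 0.868
```

The relay is within 0.7 mm of the nest's centre and aligned. To make sure it is fully down, I press lightly on its top with shut fingers.

```bash
python3 -m jog '[[[0,0,0,0],[2,0,0,0],[5,0,0,0],[7.9,0,0,0],[7.9,0,0,0]]]' 0 20 | grep -E "width"
python3 -m jog '[[[0,0,4,0],[0,0,8,0],[0,0,10.5,0],[0,0,11.5,0],[0,0,11.5,0]]]' | grep -E "eef|wrist|width"
python3 -m jog '[[[0,0,0,0],[0,0,0,0]]]' | grep -E "eef|wrist|width"
```

```text
width: 0.0003
eef_pos: [0.5102, -0.1178, 0.0638]
wrist_force: [-0.3, 0.1, 0.9]
width: 0.0001
eef_pos: [0.5125, -0.1187, 0.0665]
wrist_force: [0.1, 0.8, 0.1]
width: 0.0004
```

```bash
python3 -m jog '[[[0,0,0.3,0],[0,0,0.6,0],[0,0,0.9,0],[0,0,0.9,0]]]' | grep -E "eef|wrist"
python3 -m jog '[[[0,0,0.05,0],[0,0,0.1,0],[0,0,0.1,0]]]' | grep -E "eef|wrist"
python3 -m jog '[[[0,0,0.05,0],[0,0,0.1,0],[0,0,0.1,0]]]' | grep -E "eef|wrist"
```

```text
eef_pos: [0.5106, -0.118, 0.0554]
wrist_force: [0.3, -0.9, 0.5]
eef_pos: [0.511, -0.1181, 0.0547]
wrist_force: [-0.5, -0.5, -0.9]
eef_pos: [0.5111, -0.1181, 0.0543]
wrist_force: [-0.8, 0.5, 5.2]
```

```bash
python3 -m jog '[[[0,0,0.05,0],[0,0,0.1,0],[0,0,0.1,0]]]' | grep -E "eef|wrist"
python3 -m jog '[[[0,0,-1,0],[0,0,-3,0],[0,0,-7,0],[0,0,-12,0],[0,0,-14,0]]]' | grep -E "eef|wrist"
python3 -m jog '[[[-4,0,0,0],[-7.9,0,0,0],[-7.9,0,0,0],[-7.9,0,0,0],[-7.9,0,0,0]]]' | grep -E "eef|wrist|clock"
python3 -c "
from h import *
c,im,m=relay('w12'); nest('w13')
a=np.array(cv2.split(im[:,:,::-1]))
# knob (dark) near where the cocked arm should be
P=np.array([.617,-.207])
for A in (0,.95,1.0): 
    b=2.403+A; q=[*(P+.1*np.array([np.cos(b),np.sin(b)])),.05]; u,v=map(int,proj(c,q)); print(A,(u,v),im[v-2:v+3,u-2:u+3].reshape(-1,3).mean(0) if 0<=v<400 and 0<=u<640 else None)
"
```

```text
eef_pos: [0.5112, -0.1181, 0.0542]
wrist_force: [-3.4, 1.8, 12.7]
eef_pos: [0.5129, -0.1188, 0.1977]
wrist_force: [0.4, -0.1, 0.8]
clock: 29.45
eef_pos: [0.5704, -0.1686, 0.1925]
wrist_force: [-1.1, 0.0, -0.3]
px [ 95. 331.] area 1252.5 c [ 545.8 -535.3] size [182.8  51.3] short-axis heading -0.292
px [214. 233.] area 74.0 c [ 539.4 -297.9] size [10.8 15.7] short-axis heading 0.199
px [364. 218.] area 101.0 c [ 637.1 -155.4] size [11.4 16. ] short-axis heading 0.911
px [320. 108.] area 371.0 c [ 512.7 -118.5] size [12.3 29.9] short-axis heading 0.868
35 px [319. 106.] c [ 512.9 -119.1] size [40.9 54.6] short heading 0.866
45 px [317. 112.] c [ 512.9 -119. ] size [41.6 54.6] short heading 0.868
55 px [319. 126.] c [ 513.2 -119.4] size [41.9 55.6] short heading 0.868
0 (321, 147) [75.64 74.6  75.44]
0.95 (239, 186) [124.44 128.32 127.76]
1.0 (236, 190) [83.08 83.68 83.76]
```

The relay holds firm under 12.7 N at floor height, centred, and the nest is still uncovered, so the striker is still cocked. I hand in.

```bash
python3 -c "
from bench import *
print(close_job())"
```

```text
the job is handed in; nothing more can be done
None
```

The job is handed in: the striker is cocked on its hook at about 1 rad, and the orange relay stands upright in the nest within 1 mm of its centre, firm under a 12.7 N press; no verdict came back.

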